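Pack and wedge a slip-casting mould shut

ROBOT

A 7-joint arm with a two-finger parallel gripper is mounted at the origin on the work surface. World frame = base frame: x ahead of the robot, y to its left, z up, the work surface at z = 0. Lengths are in m, angles in rad, forces in N, time in s.
With the tool pointing down it reaches from about 0.4 to 0.85 m from the base axis. Payload 4.4 kg.
Tool frame: the origin (TCP) lies midway between the tips of the shut fingers; the grasp point (between the pads) lies 19 mm behind it; z points along the fingers, y is the line along which they close (so a half turn about z gives the same grasp; the last joint's range is limited). The gripper opens to 94 mm and grips with 3 to 60 N. Pads are 16 mm wide; open, the fingers measure 119 mm over their backs; the gripper's body (75 mm by 177 mm) begins 78 mm behind the grasp point.
Start: joints at [1.1, 0.628, 0.038, 1.517, -0.027, 0.996, -0.02], TCP at [0.256, -0.597, 0.205] pointing down, gripper open.
Joint ranges: [-3.06, 3.06], [-0.37, 2.12], [-1.25, 1.32], [0.18, 2.47], [-1.1, 4.24], [0.23, 1.98], [-2.94, 2.94]. Speed limits (rad/s): [2.57, 2.57, 3.14, 3.14, 3.14, 3.14, 3.14].

INTERFACE

Orientations are given as a unit quaternion [x, y, z, w].
In Python, from bench import env, imaging, spotter gives the robot as it stands.
- The arm moves only by the tool servo_tool, never from a script. Its argument "commands" is a list of rows, each an object with "xyz": the shift along the tool's x, y, z normalised to -1 to 1, where 1 is 40 cm, a list of three; "yaw": the turn about the tool's z normalised to -1 to 1, where 1 is 90 degrees. In form: [{"xyz": [dx, dy, dz], "yaw": yaw}, ...]. A call has 1 to 12 rows; each row is the pose to reach, as a shift and turn from the pose commanded when the call began, along the tool's axes at that moment; what a row does not reach only later rows make up. A row lasts 1/8 s, in which the tool goes at most 62.5 mm and 10.7 degrees, less where a joint would pass 70% of its speed; a pose out of reach is approached as far as the arm can. A call with a number of a shift or a turn outside -1 to 1 is refused whole. A call with a gripper value outside its range is refused whole. "claw" is the finger opening in mm, from 0 to 94, set as the call begins (left out, the last holds). The fingers move at their own pace and stop on an object; "squeeze" is the grip in N (left out, the last holds). Time passes only in rows, so rows that repeat a pose let the fingers close. It gives the time, the measured TCP pose, the force, the opening and the grip force at its end, in the units of the state.
- env.observe(): the state, without advancing time (a new reading comes with each control period).
- imaging.snapshot(name): name is "scene" or "top" or "wrist"; returns (picture, depth): 480x640x3 uint8, red, green, blue; 480x640 float32, m along the optical axis (not along the pixel's ray), 0 where there is no reading.
- imaging.camera_model(name): a dict with "fov_y" (degrees; the focal length in pixels is half the picture's height over the tangent of half this angle, whatever the lens; pixels are square), "cx", "cy" (the principal point, pixels), "pose" (4x4, takes a point from camera to world coordinates); the wrist camera has in their place "T_tool_cam" (4x4, takes a point from camera to tool coordinates, whose origin is the TCP and whose axes are the flange's). Camera axes: x right, y down, z forward; pixel columns grow to the right and rows downward; lengths in m; the calibration is good to about 2 mm. A picture is of the moment at which its call begins: read the wrist's pose just before it. camera_model takes no time and is no camera call.
- env.job_done(): hands the job in; it is judged then, once.
Trained networks look in the newest picture that a camera, given by its name, has taken for a name from the list of things; names that differ only in an ending like _2 or _b are one class to them, and where a whole thing is asked for, a point or a joint stands for the part that bears it (a point fixed in the world has none). Each returns a list of dicts, best first, with "conf" (0 to 1); they miss things now and then, are a little off and sometimes report something else, mostly with a low value. They report only what shows in the picture. A call takes as long as a camera call.
- spotter.trace(query, camera): "mask" (480x640 bool, what is visible of it).
- spotter.spot_point(query, camera): "centre" ([x, y, z] in m, in world coordinates, good to about 4 mm: a listed point, or the origin of a listed thing).
The state is a dict: "clock": time; "joint_positions": joint angles; "qd": joint speeds; "effort": joint torques, N m; "tool_pos": TCP position; "tcp_rot": TCP orientation; "ft_force": force on the tool from outside, world axes, zero at the start; "torque": the same for the moment, N m; "width": finger opening in m; "grasp_force": force on a finger pad.
Only numpy, scipy, OpenCV 4.12 (cv2) and the standard library are available. Lean on these libraries where they do the work, as an engineer would, in place of code of your own. Each camera call takes 0.05 s, during which the arm holds its last target. There are 200 camera calls.

TASK

Close the seam of the two-part plaster mould in its casting frame: stand the thick wooden packer in the gap, flat against the fixed cheek, add the thin shim beside it if the gap is still too wide for the wedge, then push the wedge down tip first between this packing and the mould until it goes tight and the seam is shut. Finish holding: keep the wedge gripped and pressed down, with the gripper touching nothing but the wedge, and do not disturb the pots, jars and brush around.

Things in the scene. Friction and masses are not known exactly. Their poses are not given: they have to be found in the camera images.
- frame: Fixed casting frame: plywood board 150 x 250 mm, 12 mm thick (the gap's floor is 12 mm above the bench). Origin at bench level; board from y = -145 to +105 mm. y is the clamping direction: fixed rear mould half (white plaster) at the -y end, then seam, sliding front half, gap, cheek. Mould halves 110 mm wide (x), tops 77 mm above the bench. Gap is open above and at both x ends.
- mould_front (a joint): Slide of the front mould half: 0 = seam open 5 mm (rubber buffers push it there), 0.005 m = shut. The wedge pushes it towards the frame's -y, away from the cheek, so the gap widens by up to 5 mm. Buffers push back about 3 N sideways when shut; with friction the wedge needs about 8 to 20 N of downward push.
- mould_face (a point): Middle of the top edge of the front mould half's face on the gap, 77 mm above the bench; moves with the slide. Axes as the frame's.
- cheek: Fixed wooden cheek on the board, 100 x 25 x 65 mm (top 77 mm above the bench), with a 36 mm wide (x) tongue in its middle rising 16 mm higher, parallel to the mould face. Origin at the foot of its gap-side face, on the board; the cheek lies on its +y side. Its place differs from job to job: with the seam shut the gap is 36 to 54 mm wide.
- cheek_face (a point): On the cheek's gap-side face, in its middle, level with its shoulders (77 mm above the bench, 16 mm below the tongue's top). Axes as the frame's: the gap lies towards -y.
- rack: Fixed wooden rack, 68 x 200 mm, with three slots in a row along its y: packer at y = +60 mm, shim in the middle, wedge at y = -60 mm. Slot floors 10 mm and slot walls' tops 45 mm above the bench. Origin on the bench under its centre. Lift the pieces straight up out of it.
- packer: Thick wooden packer, 48 (x) x 20 (y, thickness) x 85 mm high, standing upright in the rack. Origin at the centre of its underside. Grip it across the 48 mm from above; in the gap it stands 20 mm above the mould and the cheek's shoulders.
- shim: Thin wooden shim, 48 (x) x 10 (y, thickness) x 112 mm high, upright in the rack. Origin: centre of its underside. 27 mm taller than the packer: grip it across the 48 mm, above the packer's top. Needed when the seam-shut gap less the 20 mm packer is over 26 mm; under 24 mm leave it in the rack; in between either works.
- wedge: Wooden wedge, 40 mm wide (x), 120 mm long, tip down in the rack. Origin: centre of its 5 mm thick tip. The +y face (y = +2.5 mm) is flat and upright, goes against the packing; the -y face slopes: 5 mm thick at the tip, 29.5 mm at 70 mm above it (0.35 mm per mm), then a 29.5 mm thick head 50 mm long. The slope bears on the mould's top edge.
- wedge_head (a point): Centre of the top of the wedge's head: 120 mm above the tip, 12.25 mm to -y of the origin. Grip the head across the 40 mm (x), below this point.
- mug1: grey ceramic mug, 84 mm across, 90 mm high, at the far side; origin under its centre. Leave alone.
- mug2: another grey mug like it. Leave alone.
- jar: small glaze jar, 42 mm across, 60 mm high, standing between frame and rack. Leave alone.
- glaze1: glaze bottle, 60 mm across, 160 mm high, off to the right. Leave alone.
- glaze2: another glaze bottle like it. Leave alone.
- bowl: white bowl, 110 mm across, 50 mm high, off to the left. Leave alone.
- brush: brush lying on the bench nearest the robot. Leave alone.

How it is judged:
On the way, in this order (a step that is already met when the one before it is completed fails the run):
1. the packer stands upright on the base board in the gap, beside the cheek (y of packer in the frame of cheek_face between -0.027 and -0.005 m and x of packer in the frame of cheek_face between -0.03 and 0.03 m and z of packer in the frame of frame between 0.006 and 0.017 m and angle between packer's own z axis and vertical below 0.12 rad and angle between the y axis of packer and the y axis of frame, either way round below 0.12 rad), for 0.2 s.
2. the wedge's tip is in the gap, between packing and mould (z of wedge in the frame of mould_face below -0.01 m and x of wedge in the frame of mould_face between -0.035 and 0.035 m and y of wedge in the frame of mould_face above 0 m and y of wedge in the frame of cheek_face below -0.015 m), for 0.1 s.
At the end, for the whole second after the job is handed in: Slide over 4 of 5 mm; packer upright, square (0.12 rad) on the board, centre 5-27 mm off the cheek, 30 mm in x; packing presses cheek (0.7 N); wedge upright (0.15 rad), tip 10 mm into the gap, presses packing (1 N) and mould (1.5 N), held (2 N), at rest; robot touches only the wedge (all of step 1 and all of step 2 and value of joint mould_front above 0.004 m and angle between wedge's own z axis and vertical below 0.15 rad and angle between the y axis of wedge and the y axis of frame, either way round below 0.15 rad and (contact force between wedge and packer above 1 N or contact force between wedge and shim above 1 N) and (contact force between cheek and packer above 0.7 N or contact force between cheek and shim above 0.7 N) and contact force between the fingers and wedge above 2 N and contact force between wedge and frame above 1.5 N and contact force between each of the arm, the fingers and frame below 0.5 N and contact force between the fingers and packer below 0.5 N and contact force between the fingers and shim below 0.5 N and linear speed of wedge below 0.01 m/s); the arm keeps its last pose, push and grip.
It fails at once if a pot, jar, bottle or the brush is pushed more than 20 mm (distance of any of mug1, mug2, jar, glaze1, glaze2, bowl, brush from where it was at the start of the episode above 0.02 m).
It also fails if it takes over 72 s, if anything falls off the work surface, if the arm or the gripper's body presses on something with over 40 N, if the wrist force passes 120 N, or if a joint passes its speed limit or range.

## Working session

There is one attempt and no reset: what is moved stays moved. The work goes in short steps, Python scripts to look and compute and a tool call to move; the robot and the scene stay as the last step left them, time stands still between calls to the robot, and variables do not carry over. Pictures are saved under pics/ and viewed, at most 10 in all, crops included, and the job is handed in when it is done.

Besides the shell and the picture viewer there is one more tool, called after ">>>" by a JSON object that holds its "op" and its "data". servo_tool: Moves the arm, as the interface text tells. Its arguments: {"type":"object","properties":{"commands":{"type":"array"},"claw":{"type":"number"},"squeeze":{"type":"number"}},"required":["commands"]}

```bash
ls; mkdir -p pics
cat > h.py <<'E'
import numpy as np, cv2
from scipy.spatial.transform import Rotation as R
from bench import env, imaging, spotter
def cloud(name):
    st=env.observe()
    pic,d=imaging.snapshot(name)
    m=imaging.camera_model(name)
    if 'pose' in m: T=np.array(m['pose'])
    else:
        B=np.eye(4);B[:3,:3]=R.from_quat(st['tcp_rot']).as_matrix();B[:3,3]=st['tool_pos']
        T=B@np.array(m['T_tool_cam'])
    f=240/np.tan(np.radians(m['fov_y'])/2)
    v,u=np.mgrid[:480,:640]
    P=np.stack([(u-m['cx'])/f*d,(v-m['cy'])/f*d,d],-1)
    W=P@T[:3,:3].T+T[:3,3]; W[d==0]=np.nan
    return pic,d,W,T,f,m
def save(p,n): cv2.imwrite(f'pics/{n}.png',cv2.cvtColor(p,cv2.COLOR_RGB2BGR))
E
python3 - <<'E'
from h import *
s=env.observe();print(s)
for c in('scene','top'):
    p,d,W,T,f,m=cloud(c);save(p,c);np.save(c+'.npy',W);print(c,T.round(3).tolist(),f,m['cx'],m['cy'], {k:v for k,v in m.items() if k not in('pose',)})
    for q in ('frame','cheek','cheek_face','mould_face','rack','packer','shim','wedge','wedge_head','jar','brush'):
        print(q,[(r['conf'].__round__(2),np.round(r['centre'],4).tolist()) for r in spotter.spot_point(q,c)[:2]])
E
```

```text
pics
{'clock': 0.0, 'joint_positions': array([ 1.10020587,  0.62929604,  0.03845501,  1.51833307, -0.02700503,
        0.99630307, -0.0199944 ]), 'qd': array([-3.64030141e-04, -1.59752069e-04, -2.97326717e-04, -1.24119938e-04,
        6.55757913e-04,  1.81192146e-03, -2.31930947e-05]), 'effort': array([-6.76492709e-04, -5.49741483e+01,  1.14338916e+00, -1.86635274e+01,
       -5.20734536e-02,  2.35088950e-02,  1.53448091e-04]), 'tool_pos': array([ 0.25575281, -0.5968643 ,  0.204598  ]), 'tcp_rot': array([ 9.79588196e-01,  2.01012777e-01, -1.94874285e-04, -8.89521316e-04]), 'ft_force': array([-0.93972081,  1.03382612, -0.15581041]), 'torque': array([-0.02961884, -0.0372212 , -0.00449936]), 'grasp_force': 0.0, 'width': 0.09426859240743475}
scene [[-0.819, 0.343, -0.46, 1.285], [0.574, 0.497, -0.651, 1.042], [0.005, -0.797, -0.604, 1.064], [0.0, 0.0, 0.0, 1.0]] 616.3363341108502 327.98979793075273 241.57998031560336 {'fov_y': 42.55165625802117, 'cx': 327.98979793075273, 'cy': 241.57998031560336}
frame [(0.65, [0.5479, -0.2006, 0.0037]), (0.51, [0.6103, -0.003, 0.0002])]
cheek [(0.82, [0
[... 706 characters left out ...]
9138415147417 {'fov_y': 53.503327897735964, 'cx': 310.93743624157867, 'cy': 243.9138415147417}
frame [(0.95, [0.5505, -0.2002, -0.0055])]
cheek [(0.95, [0.5538, -0.1748, 0.0119])]
cheek_face [(0.97, [0.5484, -0.1719, 0.0763])]
mould_face [(0.65, [0.549, -0.2162, 0.0742])]
rack [(0.93, [0.5278, 0.2211, 0.0016]), (0.75, [0.5246, -0.4902, 0.0022])]
packer [(0.68, [0.5245, 0.2813, 0.007]), (0.57, [0.615, -0.0004, -0.0006])]
shim [(0.51, [0.5256, 0.2223, 0.0086])]
wedge [(0.72, [0.5324, 0.162, 0.0114]), (0.71, [0.7471, 0.0626, -0.0031])]
wedge_head [(0.56, [0.5257, 0.1408, 0.1269])]
jar [(0.56, [0.6132, 0.0014, -0.0012])]
brush [(0.93, [0.375, -0.0238, 0.0046]), (0.26, [0.5524, -0.1712, 0.0793])]
```

View pics/top.png

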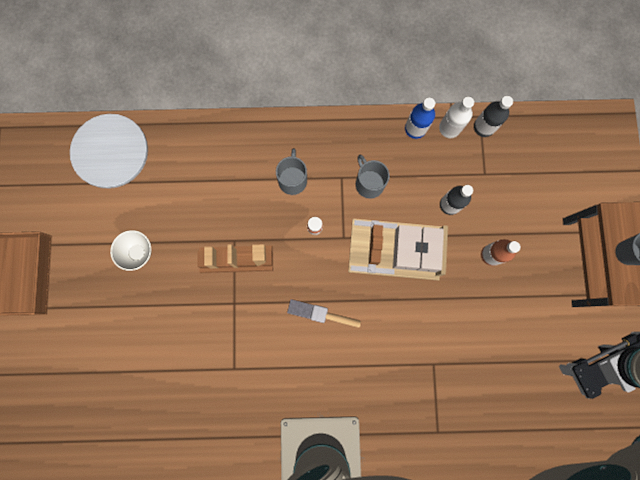

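View pics/scene.png

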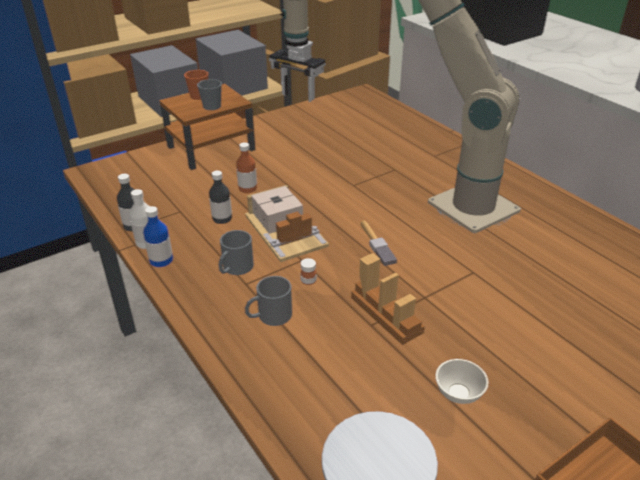

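Run:
```python
from h import *
# height-sliced regions
for c in('top','scene'):
    W=np.load(c+'.npy')
    def box(n,x0,x1,y0,y1,z0,z1):
        k=(W[...,0]>x0)&(W[...,0]<x1)&(W[...,1]>y0)&(W[...,1]<y1)&(W[...,2]>z0)&(W[...,2]<z1)
        P=W[k]
        if len(P)<15: print(n,len(P));return
        r=cv2.minAreaRect((P[:,:2]*1000).astype(np.float32))
        print(c,n,len(P),'med',np.median(P,0).round(4),'p2',np.percentile(P,2,axis=0).round(4),'p98',np.percentile(P,98,axis=0).round(4),'rect',np.round(np.array([*r[0],*r[1],r[2]]),1))
    box('mould tops',.45,.65,-.40,-.205,.072,.084)
    box('cheek top',.45,.65,-.2,-.1,.072,.083)
    box('tongue',.45,.65,-.2,-.1,.088,.1)
    box('packer',.48,.58,.25,.32,.088,.102)
    box('shim',.48,.58,.19,.25,.115,.13)
    box('wedge',.48,.58,.11,.19,.122,.14)
    box('rack walls',.45,.60,.08,.35,.04,.05)
    box('board',.45,.66,-.40,-.05,.008,.016)
```

```text
top mould tops 1880 med [ 0.5398 -0.2797  0.0768] p2 [ 0.4851 -0.345   0.0724] p98 [ 0.5964 -0.2174  0.0822] rect [ 569.6 -300.5  163.7  184.4   78.9]
top cheek top 232 med [ 0.5356 -0.1613  0.0768] p2 [ 0.505  -0.1775  0.0725] p98 [ 0.6023 -0.1468  0.0815] rect [ 553.7 -162.2   25.7  101.    83.7]
top tongue 137 med [ 0.5531 -0.1622  0.0925] p2 [ 0.5366 -0.1753  0.0882] p98 [ 0.5711 -0.1488  0.0974] rect [ 553.5 -162.1   25.6   36.5   83.9]
top packer 149 med [0.529  0.2786 0.095 ] p2 [0.5055 0.2694 0.0905] p98 [0.5523 0.2882 0.0996] rect [529.2 278.9  47.9  19.5   0.9]
top shim 87 med [0.529  0.2188 0.1213] p2 [0.5061 0.2143 0.1164] p98 [0.5524 0.224  0.1257] rect [5.295e+02 2.192e+02 4.700e+01 9.800e+00 4.000e-01]
top wedge 193 med [0.529  0.1464 0.1295] p2 [0.5103 0.1316 0.1248] p98 [0.5491 0.1595 0.1344] rect [529.5 145.5  28.4  41.2  89.8]
top rack walls 667 med [0.5284 0.2122 0.0451] p2 [0.5071 0.1223 0.0406] p98 [0.5501 0.3173 0.0497] rect [5.293e+02 2.198e+02 4.640e+01 1.980e+02 5.000e-01]
top board 1880 med [ 0.5421 -0.1831  0.0121] p2 [ 0.4663 -0.3296  0.0084] p98 [ 0.629 
[... 512 characters left out ...]
ene packer 157 med [0.5301 0.2817 0.0933] p2 [0.505  0.2695 0.0887] p98 [0.5529 0.2909 0.0973] rect [528.2 279.5  50.6  24.2   3.3]
scene shim 87 med [0.5295 0.2214 0.1196] p2 [0.5059 0.2124 0.1156] p98 [0.5515 0.2274 0.1238] rect [5.280e+02 2.203e+02 5.070e+01 1.600e+01 2.000e-01]
scene wedge 171 med [0.5301 0.1493 0.1275] p2 [0.5091 0.129  0.1226] p98 [0.5497 0.1625 0.1326] rect [529.2 146.2  36.6  44.   88.5]
scene rack walls 581 med [0.5368 0.2367 0.0441] p2 [0.5062 0.1263 0.0404] p98 [0.5526 0.3191 0.0495] rect [529.9 220.6  50.  202.5   1.2]
scene board 902 med [ 0.5895 -0.1401  0.0114] p2 [ 0.4879 -0.3434  0.0082] p98 [ 0.6335 -0.0944  0.0157] rect [ 564.2 -229.2  168.   294.8    5.1]
```

```bash
cat >> h.py <<'E'
def plan(p,ang):
    """row numbers to reach TCP world p with tool-x axis heading ang (deg), from measured pose"""
    s=env.observe();M=R.from_quat(s['tcp_rot']).as_matrix()
    d=M.T@(np.array(p)-s['tool_pos'])
    a=np.degrees(np.arctan2(M[1,0],M[0,0]))
    dy=-((ang-a+180)%360-180)
    print('t',round(s['clock'],2),'pos',s['tool_pos'].round(4),'xang',a.round(2),'tilt',np.degrees(np.arccos(-M[2,2])).round(2),'| xyz',(d/.4).round(4).tolist(),'yaw',round(dy/90,4))
def edge(P,lo=2,hi=98): return np.percentile(P,[lo,50,hi],axis=0)
E
python3 - <<'E'
from h import *
m=imaging.camera_model('wrist');print(m)
W=np.load('top.npy')
# frame yaw: cheek+tongue long axis, mould edges
k=(W[...,0]>.45)&(W[...,0]<.65)&(W[...,1]>-.2)&(W[...,1]<-.1)&(W[...,2]>.07)
print(cv2.minAreaRect((W[k][:,:2]*1000).astype(np.float32)))
k=(W[...,0]>.45)&(W[...,0]<.62)&(W[...,1]>-.35)&(W[...,1]<-.205)&(W[...,2]>.072)&(W[...,2]<.084)
print(cv2.minAreaRect((W[k][:,:2]*1000).astype(np.float32)))
for q in('glaze1','glaze2','mug1','mug2'): print(q,[(round(r['conf'],2),np.round(r['centre'],3).tolist()) for r in spotter.spot_point(q,'top')[:3]])
plan([.256,-.597,.40],23.2)
plan([.53,-.2,.40],84)
E
```

```text
{'fov_y': 66.92259305432054, 'cx': 325.2213322521574, 'cy': 238.9215612314231, 'T_tool_cam': array([[-4.29518691e-04, -9.72606465e-01, -2.32457480e-01,
         6.70504645e-02],
       [ 9.99999903e-01, -3.95265560e-04, -1.93931425e-04,
         7.73635173e-05],
       [ 9.67365218e-05, -2.32457541e-01,  9.72606540e-01,
        -1.78390363e-01],
       [ 0.00000000e+00,  0.00000000e+00,  0.00000000e+00,
         1.00000000e+00]])}
((553.7428588867188, -162.21038818359375), (25.8017520904541, 100.9663314819336), 83.71524810791016)
((539.7649536132812, -281.2725830078125), (130.55264282226562, 127.57504272460938), 83.04278564453125)
glaze1 [(0.92, [0.521, -0.49, 0.006]), (0.82, [0.674, -0.384, 0.006]), (0.74, [0.524, 0.221, 0.01])]
glaze2 [(0.92, [0.521, -0.49, 0.006]), (0.82, [0.674, -0.384, 0.006]), (0.74, [0.524, 0.221, 0.01])]
mug1 [(0.88, [0.736, -0.165, -0.004]), (0.64, [0.748, 0.062, -0.001])]
mug2 [(0.88, [0.736, -0.165, -0.004]), (0.64, [0.748, 0.062, -0.001])]
t 1.4 pos [ 0.256  -0.5975  0.2055] xang 23.19 tilt 0.0 | xyz [0.0005, -0.0011, -0.4863] yaw -0.0001
t 1.4 pos [ 0.256  -0.5975  0.2055] xang 23.19 tilt 0.0 | xyz [1.0209, -0.6437, -0.4863] yaw -0.6757
```

>>> {"op": "servo_tool", "data": {"commands": [{"xyz": [0, 0, -0.15], "yaw": 0}, {"xyz": [0.05, -0.03, -0.3], "yaw": 0}, {"xyz": [0.15, -0.1, -0.45], "yaw": -0.1}, {"xyz": [0.28, -0.18, -0.48], "yaw": -0.2}, {"xyz": [0.41, -0.26, -0.48], "yaw": -0.3}, {"xyz": [0.54, -0.34, -0.48], "yaw": -0.4}, {"xyz": [0.67, -0.42, -0.48], "yaw": -0.5}, {"xyz": [0.8, -0.5, -0.48], "yaw": -0.6}, {"xyz": [0.92, -0.57, -0.48], "yaw": -0.68}, {"xyz": [1.0, -0.63, -0.48], "yaw": -0.68}, {"xyz": [1.0, -0.63, -0.48], "yaw": -0.68}, {"xyz": [1.0, -0.63, -0.48], "yaw": -0.68}], "claw": 80}}

```text
clock: 2.9
tool_pos: [0.5239, -0.2094, 0.3974]
tcp_rot: [0.741, 0.671, -0.001, 0.0]
ft_force: [-0.2, -0.2, -0.3]
width: 0.0798
grasp_force: 0.0
```

Run:
```python
from h import *
p,d,W,T,f,m=cloud('wrist');save(p,'w1');np.save('w1.npy',W)
plan([.53,-.2,.40],84)
for q in ('frame','cheek','cheek_face','mould_face'):
    print(q,[(round(r['conf'],2),np.round(r['centre'],4).tolist()) for r in spotter.spot_point(q,'wrist')[:2]])
def sel(x0,x1,y0,y1,z0,z1):
    return W[(W[...,0]>x0)&(W[...,0]<x1)&(W[...,1]>y0)&(W[...,1]<y1)&(W[...,2]>z0)&(W[...,2]<z1)]
P=sel(.45,.65,-.21,-.1,.065,.1);print(len(P),cv2.minAreaRect((P[:,:2]*1000).astype(np.float32)),np.median(P[:,2]))
P=sel(.45,.65,-.36,-.205,.07,.084);print(len(P),cv2.minAreaRect((P[:,:2]*1000).astype(np.float32)))
# edges in frame-rotated coords
for yaw in(-6.3,):
    c,s=np.cos(np.radians(yaw)),np.sin(np.radians(yaw))
    Q=W.reshape(-1,3)-[.5537,-.1622,0]
    X=c*Q[:,0]+s*Q[:,1];Y=-s*Q[:,0]+c*Q[:,1];Z=Q[:,2]
    for x0 in range(-50,50,10):
        k=(X*1000>x0)&(X*1000<x0+10)
        a=Y[k&(abs(Y)<.03)&(Z>.07)&(Z<.1)]; b=Y[k&(Y<-.035)&(Y>-.2)&(Z>.07)&(Z<.085)]
        print(x0, (np.percentile(a,[1,99])*1000).round(1) if len(a) else 0, (np.percentile(b,[1,50,99])*1000).round(1) if len(b) else 0)
```

```text
t 2.95 pos [ 0.5237 -0.21    0.3974] xang 84.25 tilt 0.07 | xyz [0.0265, 0.0132, -0.0064] yaw 0.0028
frame [(0.66, [0.5482, -0.2028, -0.0054])]
cheek [(0.79, [0.5511, -0.1734, 0.0132])]
cheek_face [(0.68, [0.5538, -0.179, 0.0789]), (0.42, [0.5486, -0.2021, -0.0031])]
mould_face [(0.77, [0.5439, -0.2168, 0.0817])]
1422 ((553.93212890625, -162.15548706054688), (24.886789321899414, 99.97472381591797), 83.2497329711914) 0.07681720333764139
6500 ((540.4545288085938, -281.50457763671875), (130.4376983642578, 128.79249572753906), 83.26573181152344)
-50 [-11.4  12.5] [-182.6 -113.4  -55.2]
-40 [-11.3  12.6] [-182.1 -110.9  -55. ]
-30 [-11.2  12.7] [-182.3 -113.5  -55.2]
-20 [-11.4  11.7] [-182.  -113.4  -55.2]
-10 [-11.4  11.7] [-183.3 -113.3  -55.3]
0 [-11.9  11.9] [-183.7 -114.5  -55.2]
10 [-12.4  12. ] [-183.4 -113.1  -55.7]
20 [-12.   11.9] [-183.2 -114.5  -55.6]
30 [-11.9  12. ] [-183.2 -113.5  -55.8]
40 [-11.8  12.1] [-183.8 -113.8  -56.4]
```

View pics/w1.png

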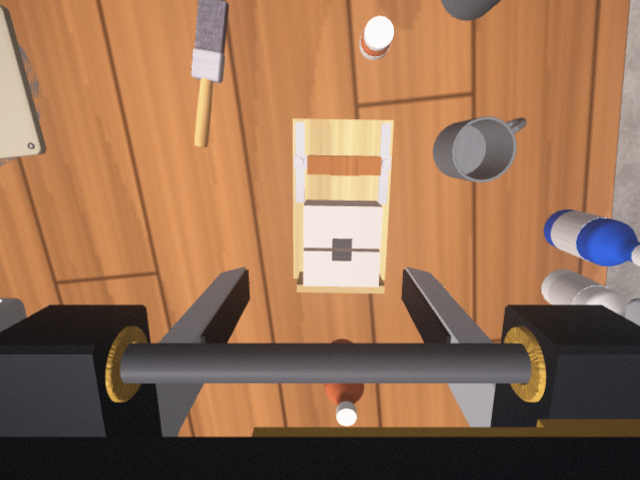

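>>> {"op": "servo_tool", "data": {"commands": [{"xyz": [0.12, -0.01, 0], "yaw": 0}, {"xyz": [0.27, -0.02, 0], "yaw": -0.03}, {"xyz": [0.42, -0.04, 0], "yaw": -0.06}, {"xyz": [0.57, -0.05, 0], "yaw": -0.07}, {"xyz": [0.72, -0.07, 0.05], "yaw": -0.07}, {"xyz": [0.86, -0.09, 0.15], "yaw": -0.07}, {"xyz": [1.0, -0.1, 0.25], "yaw": -0.07}, {"xyz": [1.0, -0.1, 0.25], "yaw": -0.07}, {"xyz": [1.0, -0.1, 0.25], "yaw": -0.07}]}}

```text
clock: 4.28
tool_pos: [0.5238, 0.1933, 0.2972]
tcp_rot: [0.703, 0.712, -0.001, -0.0]
ft_force: [-0.5, -0.5, 0.5]
width: 0.0797
grasp_force: 0.0
```

Run:
```python
from h import *
p,d,W,T,f,m=cloud('wrist');save(p,'w2')
def sel(n,x0,x1,y0,y1,z0,z1):
    P=W[(W[...,0]>x0)&(W[...,0]<x1)&(W[...,1]>y0)&(W[...,1]<y1)&(W[...,2]>z0)&(W[...,2]<z1)]
    if len(P)>20: print(n,len(P),np.round(np.hstack([np.ravel(v) for v in cv2.minAreaRect((P[:,:2]*1000).astype(np.float32))]),1),np.median(P[:,2]).round(4))
sel('packer',.48,.58,.25,.32,.088,.105)
sel('shim',.48,.58,.19,.25,.115,.13)
sel('wedge',.48,.58,.11,.19,.122,.14)
sel('rack walls',.45,.60,.08,.35,.04,.05)
plan([.529,.279,.20],90.5)
plan([.529,.279,.067],90.5)
```

```text
packer 987 [528.9 280.   47.6  19.6   0.7] 0.094
shim 519 [528.9 219.7  10.3  47.3  89.9] 0.121
wedge 1196 [5.297e+02 1.461e+02 3.970e+01 3.020e+01 2.000e-01] 0.1287
rack walls 3689 [528.8 240.4  47.2 157.8   0.7] 0.044
t 4.33 pos [0.5245 0.1922 0.2979] xang 90.6 tilt 0.07 | xyz [0.217, 0.0133, 0.2447] yaw 0.0011
t 4.33 pos [0.5245 0.1922 0.2979] xang 90.6 tilt 0.07 | xyz [0.2172, 0.013, 0.5772] yaw 0.0011
```

>>> {"op": "servo_tool", "data": {"commands": [{"xyz": [0.11, 0.01, 0.1], "yaw": 0}, {"xyz": [0.219, 0.013, 0.2], "yaw": 0}, {"xyz": [0.219, 0.013, 0.33], "yaw": 0}, {"xyz": [0.219, 0.013, 0.45], "yaw": 0}, {"xyz": [0.219, 0.013, 0.52], "yaw": 0}, {"xyz": [0.219, 0.013, 0.577], "yaw": 0}, {"xyz": [0.219, 0.013, 0.577], "yaw": 0}, {"xyz": [0.219, 0.013, 0.577], "yaw": 0}]}}

```text
clock: 5.32
tool_pos: [0.5297, 0.2807, 0.0683]
tcp_rot: [0.704, 0.711, 0.001, 0.001]
ft_force: [0.7, 0.4, 0.1]
width: 0.0799
grasp_force: 0.0
```

>>> {"op": "servo_tool", "data": {"commands": [{"xyz": [0, 0, 0], "yaw": 0}, {"xyz": [0, 0, 0], "yaw": 0}, {"xyz": [0, 0, 0], "yaw": 0}, {"xyz": [0, 0, 0], "yaw": 0}, {"xyz": [0, 0, 0], "yaw": 0}, {"xyz": [0, 0, 0], "yaw": 0}], "claw": 40, "squeeze": 25}}

```text
clock: 6.08
tool_pos: [0.528, 0.2815, 0.0669]
tcp_rot: [0.703, 0.711, 0.0, 0.0]
ft_force: [-0.1, -0.5, 2.6]
width: 0.0476
grasp_force: 25.0
```

>>> {"op": "servo_tool", "data": {"commands": [{"xyz": [0, 0, -0.06], "yaw": 0}, {"xyz": [0, 0, -0.18], "yaw": 0}, {"xyz": [0, 0, -0.32], "yaw": 0}, {"xyz": [-0.06, 0, -0.43], "yaw": 0}, {"xyz": [-0.18, 0.01, -0.48], "yaw": 0.02}, {"xyz": [-0.32, 0.02, -0.48], "yaw": 0.05}, {"xyz": [-0.46, 0.03, -0.48], "yaw": 0.08}, {"xyz": [-0.6, 0.04, -0.48], "yaw": 0.08}, {"xyz": [-0.74, 0.04, -0.48], "yaw": 0.08}, {"xyz": [-0.88, 0.05, -0.48], "yaw": 0.08}, {"xyz": [-0.97, 0.05, -0.48], "yaw": 0.08}, {"xyz": [-1.0, 0.05, -0.48], "yaw": 0.08}]}}

```text
clock: 7.58
tool_pos: [0.552, -0.1211, 0.2581]
tcp_rot: [0.747, 0.664, -0.001, -0.0]
ft_force: [0.6, 0.9, -1.3]
width: 0.0479
grasp_force: 25.0
```

Run:
```python
from h import *
p,d,W,T,f,m=cloud('wrist');save(p,'w3')
s=env.observe();print(s['width'],s['grasp_force'],s['ft_force'])
M=R.from_quat(s['tcp_rot']).as_matrix()
L=(W-s['tool_pos'])@M   # tool coords
k=(abs(L[...,1])<.022)&(abs(L[...,0])<.03)&(L[...,2]>-.045)&(L[...,2]<-.02)
print('packer top tool',k.sum(),np.percentile(L[k],[2,50,98],axis=0).round(4))
plan([.551,-.186,.25],83.25)
plan([.551,-.186,.115],83.25)
```

```text
0.047921126358547915 24.986344277858734 [ 0.49616581 -1.42554057 -0.38339321]
packer top tool 4577 [[-0.0115 -0.0211 -0.0283]
 [-0.0004  0.0001 -0.0271]
 [ 0.0082  0.0211 -0.0213]]
t 7.62 pos [ 0.5522 -0.1211  0.2581] xang 83.29 tilt 0.07 | xyz [-0.1616, 0.016, 0.0205] yaw 0.0005
t 7.62 pos [ 0.5522 -0.1211  0.2581] xang 83.29 tilt 0.07 | xyz [-0.1613, 0.0163, 0.358] yaw 0.0005
```

View pics/w3.png

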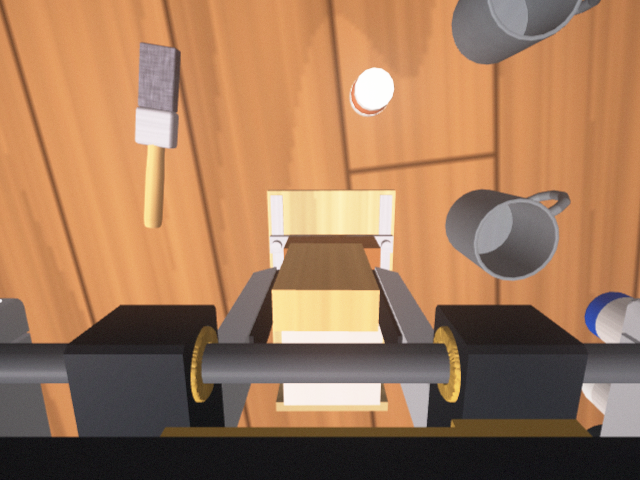

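>>> {"op": "servo_tool", "data": {"commands": [{"xyz": [-0.1, 0.01, 0], "yaw": 0}, {"xyz": [-0.1615, 0.016, 0.05], "yaw": 0}, {"xyz": [-0.1615, 0.016, 0.15], "yaw": 0}, {"xyz": [-0.1615, 0.016, 0.22], "yaw": 0}, {"xyz": [-0.1615, 0.016, 0.3], "yaw": 0}, {"xyz": [-0.1615, 0.016, 0.37], "yaw": 0}, {"xyz": [-0.1615, 0.016, 0.42], "yaw": 0}, {"xyz": [-0.1615, 0.016, 0.455], "yaw": 0}, {"xyz": [-0.1615, 0.016, 0.465], "yaw": 0}, {"xyz": [-0.1615, 0.016, 0.465], "yaw": 0}]}}

```text
clock: 8.88
tool_pos: [0.551, -0.1854, 0.0713]
tcp_rot: [0.746, 0.666, -0.001, 0.001]
ft_force: [1.1, -6.5, -2.7]
width: 0.048
grasp_force: 25.0
```

>>> {"op": "servo_tool", "data": {"commands": [{"xyz": [0, 0, 0], "yaw": 0}, {"xyz": [0, 0, 0], "yaw": 0}]}}

```text
clock: 9.12
tool_pos: [0.551, -0.1854, 0.0713]
tcp_rot: [0.746, 0.666, -0.001, 0.001]
ft_force: [0.5, -6.0, -2.8]
width: 0.048
grasp_force: 25.0
```

Run:
```python
from h import *
for i in range(3):
    s=env.observe();print(s['ft_force'].round(2),s['torque'].round(3),s['tool_pos'].round(4))
    p,d,W,T,f,m=cloud('wrist')
save(p,'w4')
C=np.array([.5523,-.1746]);a=np.radians(-6.75)
ex=np.array([np.cos(a),np.sin(a)]);ey=np.array([-np.sin(a),np.cos(a)])
X=(W[...,:2]-C)@ex;Y=(W[...,:2]-C)@ey;Z=W[...,2]
for n,k in dict(packer=(abs(X)<.02)&(Z>.093)&(Z<.11)&(Y<.03)&(Y>-.05),tongue=(abs(X)<.015)&(Z>.086)&(Z<.0935)&(Y<.03)&(Y>-.03),should=(abs(X)>.04)&(abs(X)<.05)&(Z>.07)&(Z<.083)&(Y<.03)&(Y>-.02)).items():
    print(n,k.sum(),(np.percentile(Y[k],[2,50,98])*1000).round(1),np.median(Z[k]).round(4))
```

```text
[ 0.45 -6.03 -2.82] [-1.718 -0.196 -0.028] [ 0.551  -0.1854  0.0713]
[ 0.27 -6.26 -3.41] [-1.663 -0.196  0.021] [ 0.551  -0.1853  0.0713]
[ 0.44 -7.26 -2.09] [-1.705 -0.185 -0.012] [ 0.551  -0.1854  0.0713]
packer 3196 [-26.6 -20.4  20. ] 0.0973
tongue 5304 [-15.2   7.1  24.5] 0.0919
should 2075 [ 0.  12.9 24.6] 0.0761
```

>>> {"op": "servo_tool", "data": {"commands": [{"xyz": [-0.004, 0, 0], "yaw": 0}, {"xyz": [-0.004, 0, 0.004], "yaw": 0}, {"xyz": [-0.004, 0, 0.006], "yaw": 0}, {"xyz": [-0.004, 0, 0.006], "yaw": 0}]}}

```text
clock: 9.78
tool_pos: [0.5511, -0.1854, 0.07]
tcp_rot: [0.746, 0.666, -0.001, 0.0]
ft_force: [-0.7, -4.6, -0.1]
width: 0.0476
grasp_force: 25.0
```

View pics/w4.png

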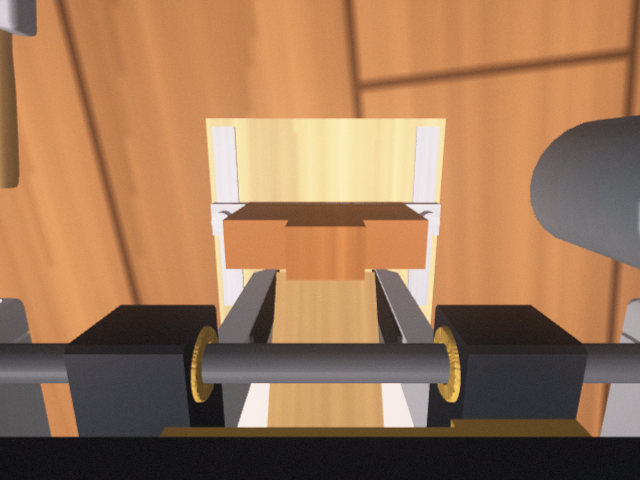

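>>> {"op": "servo_tool", "data": {"commands": [{"xyz": [-0.002, 0, 0.003], "yaw": 0}, {"xyz": [-0.002, 0, 0.005], "yaw": 0}]}}

```text
clock: 10.02
tool_pos: [0.5514, -0.1855, 0.0681]
tcp_rot: [0.746, 0.666, -0.0, -0.0]
ft_force: [-0.9, -4.2, 1.8]
width: 0.0481
grasp_force: 25.0
```

>>> {"op": "servo_tool", "data": {"commands": [{"xyz": [0, 0, 0], "yaw": 0}, {"xyz": [0, 0, 0], "yaw": 0}, {"xyz": [0, 0, 0], "yaw": 0}, {"xyz": [0, 0, -0.03], "yaw": 0}, {"xyz": [0, 0, -0.1], "yaw": 0}, {"xyz": [0, 0, -0.2], "yaw": 0}, {"xyz": [0, 0, -0.35], "yaw": 0}, {"xyz": [0, 0, -0.42], "yaw": 0}, {"xyz": [0, 0, -0.42], "yaw": 0}], "claw": 70}}

```text
clock: 11.15
tool_pos: [0.5536, -0.1854, 0.2396]
tcp_rot: [0.746, 0.666, 0.002, 0.003]
ft_force: [-0.7, 0.6, -0.1]
width: 0.07
grasp_force: 0.0
```

```bash
cat >> h.py <<'E'
C=np.array([.5523,-.1746]);_a=np.radians(-6.75)
ex=np.array([np.cos(_a),np.sin(_a)]);ey=np.array([-np.sin(_a),np.cos(_a)])
def fr(x,y): return C+x*ex+y*ey
def gapview():
    p,d,W,T,f,m=cloud('wrist')
    X=(W[...,:2]-C)@ex;Y=(W[...,:2]-C)@ey;Z=W[...,2]
    S=dict(packer=(abs(X)<.02)&(Z>.0945)&(Z<.105)&(Y<.005)&(Y>-.04),tongue=(abs(X)<.015)&(Z>.086)&(Z<.0945)&(Y<.03)&(Y>-.005),
      shoulder=(abs(X)>.03)&(abs(X)<.048)&(Z>.07)&(Z<.083)&(Y<.03)&(Y>-.02),shim=(abs(X)<.022)&(Z>.115)&(Z<.135)&(Y<.005)&(Y>-.05),
      mould=(abs(X)<.05)&(Z>.07)&(Z<.083)&(Y>-.2)&(Y<-.03))
    for n,k in S.items():
        if k.sum()>20: print(n,k.sum(),'Y',(np.percentile(Y[k],[1,50,99])*1000).round(1),'X',(np.percentile(X[k],[1,99])*1000).round(1),'Z',np.median(Z[k]).round(4), np.round(cv2.minAreaRect((np.c_[X[k],Y[k]]*1000).astype(np.float32))[2],1))
    return p
E
python3 - <<'E'
from h import *
save(gapview(),'w5')
plan([.529,.2195,.25],90.5)
E
```

```text
packer 1588 Y [-39.7 -22.6  -5.8] X [-19.4  19.8] Z 0.0961 89.9
tongue 968 Y [-0.2 12.7 24.8] X [-14.8  14.9] Z 0.092 0.0
shoulder 1021 Y [-0.1 12.4 24.8] X [-47.6  47.6] Z 0.0761 0.2
mould 5636 Y [-135.4 -100.9  -42.9] X [-49.4  49.3] Z 0.076 0.1
t 11.2 pos [ 0.5522 -0.1853  0.2375] xang 83.52 tilt 0.16 | xyz [0.999, -0.1716, -0.0318] yaw -0.0775
```

View pics/w5.png

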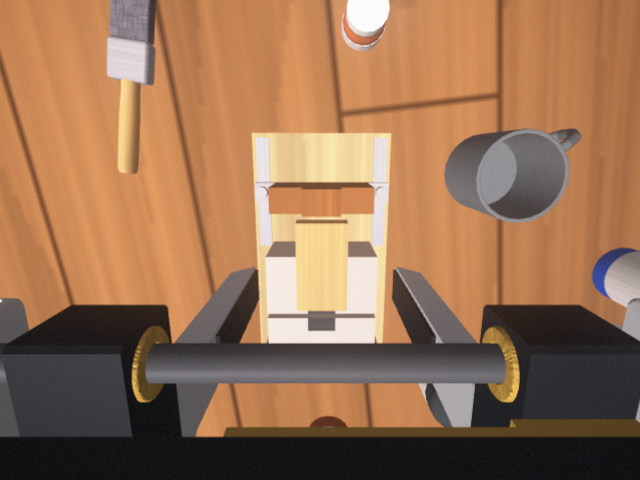

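Run:
```python
from h import *
for c in('wrist','scene','top'):
    p,d,W,T,f,m=cloud(c)
    if c!='wrist': save(p,c+'2')
    for r in spotter.spot_point('packer',c)[:2]:
        v=np.array(r['centre']);print(c,round(r['conf'],2),v.round(3),'frame XY mm',np.round(1000*np.array([(v[:2]-C)@ex,(v[:2]-C)@ey]),1))
    X=(W[...,:2]-C)@ex;Y=(W[...,:2]-C)@ey;Z=W[...,2]
    k=(abs(X)<.05)&(Y<-.003)&(Y>-.15)&(Z>.088)&(Z<.11)
    q=cv2.minAreaRect((np.c_[X[k],Y[k]]*1000).astype(np.float32))
    A=np.c_[X[k],Y[k],np.ones(k.sum())];print('fit',k.sum(),np.round(np.hstack([np.ravel(t) for t in q]),1),np.linalg.lstsq(A,Z[k],rcond=None)[0].round(3))
img=cv2.imread('pics/scene2.png')[180:270,230:350];cv2.imwrite('pics/s2c.png',cv2.resize(img,None,fx=5,fy=5,interpolation=cv2.INTER_CUBIC))
```

```text
wrist 0.78 [ 0.552 -0.186  0.087] frame XY mm [  0.7 -11.6]
fit 4636 [  0.6 -48.3  48.2  85.9   0. ] [ 0.001 -0.004  0.096]
scene 0.66 [ 0.549 -0.184  0.088] frame XY mm [-2.  -9.9]
fit 330 [  1.6 -48.4  51.2  91.5   1.2] [0.003 0.001 0.095]
top 0.54 [ 0.549 -0.179  0.084] frame XY mm [-3.  -4.8]
fit 76 [  0.3 -12.4  14.6  47.8  89. ] [0.033 0.008 0.096]
```

View pics/s2c.png

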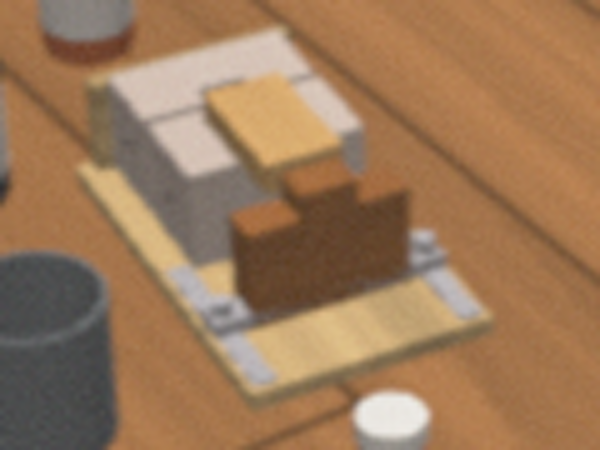

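Run:
```python
from h import *
t=fr(.0006,-.085);print(t)
plan([*t,.14],83.25);plan([*t,.081],83.25)
```

```text
[ 0.54290516 -0.25908134]
t 11.5 pos [ 0.5509 -0.1854  0.2351] xang 83.5 tilt 0.13 | xyz [-0.1853, 0.0016, 0.2375] yaw 0.0028
t 11.5 pos [ 0.5509 -0.1854  0.2351] xang 83.5 tilt 0.13 | xyz [-0.1854, 0.0019, 0.385] yaw 0.0028
```

>>> {"op": "servo_tool", "data": {"commands": [{"xyz": [-0.1, 0, 0], "yaw": 0}, {"xyz": [-0.185, 0.002, 0.06], "yaw": 0}, {"xyz": [-0.185, 0.002, 0.18], "yaw": 0}, {"xyz": [-0.185, 0.002, 0.3], "yaw": 0}, {"xyz": [-0.185, 0.002, 0.36], "yaw": 0}, {"xyz": [-0.185, 0.002, 0.385], "yaw": 0}, {"xyz": [-0.185, 0.002, 0.385], "yaw": 0}, {"xyz": [-0.185, 0.002, 0.385], "yaw": 0}]}}

```text
clock: 12.5
tool_pos: [0.5448, -0.2596, 0.0834]
tcp_rot: [0.746, 0.666, 0.0, 0.001]
ft_force: [0.5, 0.4, 0.3]
width: 0.0702
grasp_force: 0.0
```

>>> {"op": "servo_tool", "data": {"commands": [{"xyz": [0, 0, 0], "yaw": 0}, {"xyz": [0, 0, 0], "yaw": 0}, {"xyz": [0, 0, 0], "yaw": 0}, {"xyz": [0, 0, 0], "yaw": 0}, {"xyz": [0, 0, -0.02], "yaw": 0}, {"xyz": [0, 0, -0.1], "yaw": 0}, {"xyz": [0, 0, -0.2], "yaw": 0}, {"xyz": [0, 0, -0.3], "yaw": 0}, {"xyz": [0, 0, -0.3], "yaw": 0}], "claw": 40, "squeeze": 4}}

```text
clock: 13.62
tool_pos: [0.5461, -0.2599, 0.2057]
tcp_rot: [0.746, 0.666, 0.002, 0.003]
ft_force: [0.4, 0.3, -1.8]
width: 0.0477
grasp_force: 4.0
```

```bash
cat >> h.py <<'E'
def held():
    s=env.observe();p,d,W,T,f,m=cloud('wrist')
    M=R.from_quat(s['tcp_rot']).as_matrix();L=(W-s['tool_pos'])@M
    k=(abs(L[...,1])<.02)&(abs(L[...,0])<.11)&(L[...,2]>-.08)&(L[...,2]<.08)
    print('t',s['clock'],s['tool_pos'].round(4),'w',s['width'].round(4),s['grasp_force'].round(1),'F',s['ft_force'].round(1))
    xs=L[...,0][k];zs=L[...,2][k]
    for a in np.arange(-.11,.11,.005):
        q=(xs>a)&(xs<a+.005)
        if q.sum()>15: print(round(a*1000),q.sum(),(np.percentile(zs[q],[5,50,95])*1000).round(1),end='; ')
    print(); return p
E
python3 - <<'E'
from h import *
save(held(),'w6')
E
```

```text
Traceback (most recent call last):
  File "h.py", line 42, in held
    print('t',s['clock'],s['tool_pos'].round(4),'w',s['width'].round(4),s['grasp_force'].round(1),'F',s['ft_force'].round(1))
                                                    ^^^^^^^^^^^^^^^^
AttributeError: 'float' object has no attribute 'round'
```

```bash
sed -i "s/s\['width'\].round(4),s\['grasp_force'\].round(1)/round(s['width'],4),round(s['grasp_force'],1)/" h.py
python3 - <<'E'
from h import *
save(held(),'w6')
E
```

```text
t 13.675 [ 0.5445 -0.2596  0.2036] w 0.0481 4.0 F [-0.7  0.5 -1.7]
-5 599 [-14.8 -13.7 -12.7]; 0 869 [-14.1 -12.8 -11.7]; 5 859 [-12.9 -11.7 -10.5]; 10 865 [-11.8 -10.7  -9.5]; 15 875 [-10.7  -9.5  -8.4]; 20 867 [-9.6 -8.5 -7.4]; 25 887 [-8.5 -7.4 -6.2]; 30 856 [-7.4 -6.3 -5. ]; 35 892 [-6.4 -5.2 -4.1]; 40 854 [-5.3 -4.1 -2.9]; 45 884 [-4.3 -3.1 -1.9]; 50 912 [-3.  -1.9 -0.7]; 55 834 [-2.  -0.8  0.4]; 60 905 [-0.9  0.3  1.4]; 65 912 [0.2 1.3 2.5]; 70 849 [1.2 2.5 3.6]; 75 807 [2.4 3.5 4.7];
```

View pics/w6.png

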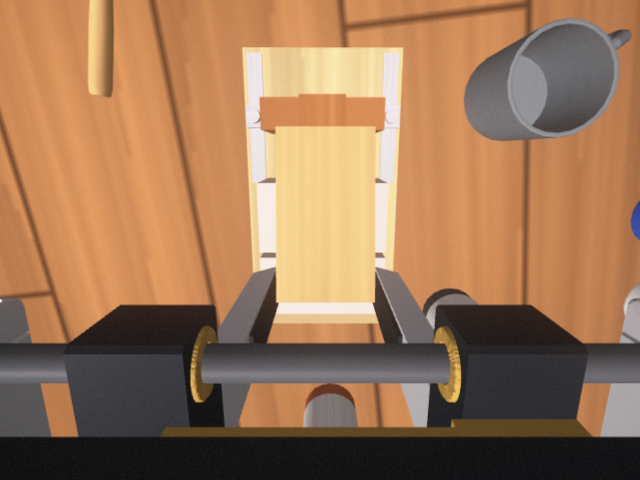

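>>> {"op": "servo_tool", "data": {"commands": [{"xyz": [0, 0, 0], "yaw": 0}, {"xyz": [0, 0, 0], "yaw": 0}, {"xyz": [0, 0, 0], "yaw": 0}, {"xyz": [0, 0, 0], "yaw": 0}, {"xyz": [0, 0, -0.13], "yaw": 0}, {"xyz": [0, 0, -0.13], "yaw": 0}, {"xyz": [0, 0, 0], "yaw": 0}, {"xyz": [0, 0, 0], "yaw": 0}, {"xyz": [0, 0, 0], "yaw": 0}], "squeeze": 3}}

```text
clock: 14.85
tool_pos: [0.5443, -0.2593, 0.2029]
tcp_rot: [0.746, 0.666, 0.0, 0.0]
ft_force: [-0.9, 0.2, -0.3]
width: 0.048
grasp_force: 3.0
```

Run:
```python
from h import *
save(held(),'w7')
```

```text
t 14.85 [ 0.5443 -0.2593  0.2029] w 0.048 3.0 F [-0.9  0.2 -0.3]
-15 381 [-5.8 -4.7 -3.6]; -10 568 [-8.  -6.7 -5.3]; -5 611 [-10.4  -9.   -7.6]; 0 715 [-12.5 -11.3  -9.9]; 5 1325 [-11.1  -6.1  -0.9]; 10 1120 [-0.4  4.5  9.7]; 15 991 [10.2 15.1 20.5]; 20 861 [20.5 25.6 30.9]; 25 751 [31.6 36.4 41.5]; 30 680 [42.  47.  52.2]; 35 604 [53.  57.9 63.2]; 40 72 [62.  64.1 65. ];
```

>>> {"op": "servo_tool", "data": {"commands": [{"xyz": [0, 0, -0.13], "yaw": 0}, {"xyz": [0, 0, -0.13], "yaw": 0}, {"xyz": [0, 0, 0], "yaw": 0}, {"xyz": [0, 0, 0], "yaw": 0}, {"xyz": [0, 0, -0.13], "yaw": 0}, {"xyz": [0, 0, -0.13], "yaw": 0}, {"xyz": [0, 0, 0], "yaw": 0}, {"xyz": [0, 0, 0], "yaw": 0}, {"xyz": [0, 0, 0], "yaw": 0}]}}

```text
clock: 16.02
tool_pos: [0.5446, -0.2594, 0.2036]
tcp_rot: [0.746, 0.666, 0.0, 0.001]
ft_force: [-0.1, 0.1, 0.2]
width: 0.0481
grasp_force: 3.0
```

Run:
```python
from h import *
save(held(),'w8')
```

```text
t 16.025 [ 0.5446 -0.2594  0.2036] w 0.0481 3.0 F [-0.1  0.1  0.2]
-15 437 [-5.9 -4.9 -3.7]; -10 607 [-7.8 -6.6 -5.5]; -5 621 [-9.9 -8.5 -7.5]; 0 665 [-11.7 -10.4  -9.3]; 5 1402 [-11.3  -5.4   0.8]; 10 1189 [ 1.5  7.6 13.8]; 15 1003 [14.7 20.6 26.9]; 20 856 [27.8 33.7 40. ]; 25 728 [40.8 46.7 52.9]; 30 634 [53.8 60.2 66.4]; 35 64 [65.3 67.3 68.6];
```

>>> {"op": "servo_tool", "data": {"commands": [{"xyz": [0.14, 0, 0], "yaw": 0}, {"xyz": [0.14, 0, 0], "yaw": 0}, {"xyz": [0.14, 0, 0], "yaw": 0}, {"xyz": [0.12, 0, 0], "yaw": 0}, {"xyz": [0.08, 0, 0], "yaw": 0}, {"xyz": [0.04, 0, 0], "yaw": 0}, {"xyz": [0, 0, 0], "yaw": 0}, {"xyz": [0.14, 0, -0.05], "yaw": 0}, {"xyz": [0.14, 0, -0.05], "yaw": 0}, {"xyz": [0.14, 0, 0], "yaw": 0}, {"xyz": [0.14, 0, 0], "yaw": 0}]}}

```text
clock: 17.45
tool_pos: [0.5489, -0.2045, 0.201]
tcp_rot: [0.746, 0.666, -0.001, -0.001]
ft_force: [0.1, -0.1, -0.8]
width: 0.0481
grasp_force: 3.0
```

Run:
```python
from h import *
save(held(),'w9')
```

```text
t 17.45 [ 0.5489 -0.2045  0.201 ] w 0.0481 3.0 F [ 0.1 -0.1 -0.8]
-15 481 [-6.8 -5.8 -4.9]; -10 682 [-7.5 -6.5 -5.5]; -5 695 [-8.2 -7.1 -6.2]; 0 716 [-8.8 -7.8 -6.7]; 5 1939 [-8.3  3.2 18.7]; 10 1485 [21.6 36.9 55.7]; 15 510 [58.3 66.9 75.3];
```

Run:
```python
from h import *
t=fr(0.0,-.022)
plan([*t,.20],83.25);plan([*t,.092],83.25)
```

```text
t 17.5 pos [ 0.5496 -0.2045  0.2018] xang 83.45 tilt 0.09 | xyz [0.02, -0.002, 0.0045] yaw 0.0022
t 17.5 pos [ 0.5496 -0.2045  0.2018] xang 83.45 tilt 0.09 | xyz [0.0199, -0.0016, 0.2745] yaw 0.0022
```

>>> {"op": "servo_tool", "data": {"commands": [{"xyz": [0.02, -0.002, 0.03], "yaw": 0}, {"xyz": [0.02, -0.002, 0.07], "yaw": 0}, {"xyz": [0.02, -0.002, 0.11], "yaw": 0}, {"xyz": [0.02, -0.002, 0.15], "yaw": 0}, {"xyz": [0.02, -0.002, 0.19], "yaw": 0}, {"xyz": [0.02, -0.002, 0.23], "yaw": 0}, {"xyz": [0.02, -0.002, 0.255], "yaw": 0}, {"xyz": [0.02, -0.002, 0.265], "yaw": 0}, {"xyz": [0.02, -0.002, 0.265], "yaw": 0}]}}

```text
clock: 18.62
tool_pos: [0.5505, -0.1956, 0.0963]
tcp_rot: [0.746, 0.666, 0.0, 0.0]
ft_force: [0.2, 0.3, -0.9]
width: 0.0475
grasp_force: 3.0
```

Run:
```python
from h import *
save(held(),'w10')
```

```text
t 18.625 [ 0.5505 -0.1956  0.0963] w 0.0475 3.0 F [ 0.2  0.3 -0.9]
-105 314 [19.4 20.2 21.2]; -100 428 [18.9 19.8 20.9]; -95 426 [18.9 19.9 20.9]; -90 700 [19.2 21.2 26. ]; -85 159 [19.  20.  20.9]; -80 453 [18.9 19.8 20.9]; -75 279 [18.8 19.7 20.8]; -45 472 [19.2 20.3 21.2]; -40 503 [19.3 20.2 21.2]; -35 518 [19.1 20.2 21.1]; -30 444 [19.2 20.1 21.1]; -15 482 [-6.9 -5.9 -4.8]; -10 685 [-7.4 -6.5 -5.5]; -5 702 [-8.2 -7.1 -6.1]; 0 713 [-8.7 -7.8 -6.8]; 5 1954 [-8.4  3.2 19. ]; 10 709 [20.6 28.4 35.7]; 20 610 [3.2 4.2 5.5]; 25 671 [3.1 4.2 5.4]; 30 712 [3.2 4.2 5.2]; 35 691 [3.1 4.2 5.4]; 40 710 [3.  4.1 5.5]; 45 936 [ 3.9 27.8 72.3];
```

>>> {"op": "servo_tool", "data": {"commands": [{"xyz": [0, 0, 0.01], "yaw": 0}, {"xyz": [0, 0, 0.017], "yaw": 0}, {"xyz": [0, 0, 0.022], "yaw": 0}, {"xyz": [0, 0, 0.025], "yaw": 0}, {"xyz": [0, 0, 0.025], "yaw": 0}]}}

```text
clock: 19.3
tool_pos: [0.5507, -0.1956, 0.0866]
tcp_rot: [0.746, 0.666, 0.0, 0.0]
ft_force: [-0.2, -0.1, 4.3]
width: 0.0479
grasp_force: 3.0
```

Run:
```python
from h import *
save(held(),'w11')
```

```text
t 19.3 [ 0.5507 -0.1956  0.0866] w 0.0479 3.0 F [-0.2 -0.1  4.3]
-100 56 [10.  10.6 11.4]; -95 454 [ 9.2 10.2 11.2]; -90 751 [ 9.4 11.4 16.1]; -85 190 [ 9.4 10.3 11.4]; -80 477 [ 9.2 10.1 11.1]; -75 492 [ 9.2 10.2 11.2]; -70 493 [ 9.3 10.3 11.3]; -40 477 [ 9.5 10.5 11.5]; -35 549 [ 9.5 10.5 11.4]; -30 573 [ 9.5 10.5 11.5]; -25 292 [ 9.5 10.4 11.5]; -15 464 [-9.9 -8.9 -7.8]; -10 698 [-10.5  -9.5  -8.5]; -5 728 [-11.  -10.1  -9.1]; 0 722 [-11.6 -10.7  -9.7]; 5 1967 [-11.5  -1.   14. ]; 10 626 [15.5 22.  28. ]; 20 613 [-6.4 -5.5 -4.2]; 25 752 [-6.5 -5.5 -4.3]; 30 768 [-6.5 -5.5 -4.1]; 35 786 [-6.5 -5.5 -4.4]; 40 811 [-6.6 -5.5 -4.3]; 45 1451 [-5.  33.3 76.1]; 50 408 [74.4 75.5 76.6]; 55 460 [74.3 75.5 76.6]; 60 412 [74.5 75.5 76.6]; 65 471 [74.3 75.5 76.6]; 70 468 [74.3 75.5 76.6]; 75 414 [74.3 75.4 76.6]; 80 472 [74.4 75.4 76.5]; 85 477 [74.2 75.5 76.6]; 90 483 [74.4 75.4 76.7]; 95 303 [74.3 75.4 76.7];
```

>>> {"op": "servo_tool", "data": {"commands": [{"xyz": [0.01, 0, 0], "yaw": 0}, {"xyz": [0.02, 0, 0], "yaw": 0}, {"xyz": [0.03, 0, 0], "yaw": 0}, {"xyz": [0.037, 0, 0], "yaw": 0}, {"xyz": [0.042, 0, 0], "yaw": 0}, {"xyz": [0.042, 0, 0], "yaw": 0}]}}

```text
clock: 20.1
tool_pos: [0.5517, -0.1799, 0.0861]
tcp_rot: [0.746, 0.666, -0.001, 0.0]
ft_force: [-0.9, -3.9, 0.1]
width: 0.048
grasp_force: 3.0
```

Run:
```python
from h import *
save(held(),'w12')
```

```text
t 20.1 [ 0.5517 -0.1799  0.0861] w 0.048 3.0 F [-0.9 -3.9  0.1]
-100 37 [10.  10.6 11.1]; -95 443 [ 8.9  9.9 10.8]; -90 467 [ 8.8  9.8 10.8]; -85 510 [ 9.  10.1 11. ]; -80 491 [ 9.3 10.2 11. ]; -75 488 [ 9.2 10.1 11.1]; -70 487 [ 9.2 10.1 11. ]; -40 1460 [10.  20.3 33.7]; -20 55 [-10.4 -10.   -8.9]; -15 735 [-11.3 -10.3  -9.4]; -10 744 [-11.3 -10.3  -9.4]; -5 748 [-11.3 -10.3  -9.3]; 0 978 [-11.3 -10.2  -5.5]; 5 790 [-8.9 -6.  -4.8]; 10 692 [-7.  -6.  -4.9]; 15 718 [-7.  -6.  -4.9]; 20 739 [-6.9 -6.  -4.9]; 25 1953 [-6.6  3.8 58.7]; 30 839 [ 2.5 70.9 75.9]; 35 422 [74.  75.1 76.1]; 40 431 [73.8 75.  76.1]; 45 403 [73.9 75.  76. ]; 50 408 [73.8 75.  76.1]; 55 464 [73.8 74.9 76. ]; 60 410 [73.8 75.  76.1]; 65 472 [73.8 74.9 76.1]; 70 470 [73.7 74.9 76. ]; 75 413 [73.8 74.9 76.1]; 80 239 [73.9 74.9 76. ];
```

>>> {"op": "servo_tool", "data": {"commands": [{"xyz": [-0.005, 0, 0], "yaw": 0}, {"xyz": [-0.008, 0, 0], "yaw": 0}, {"xyz": [-0.008, 0, 0], "yaw": 0}, {"xyz": [-0.008, 0, 0], "yaw": 0}, {"xyz": [-0.008, 0, 0], "yaw": 0}, {"xyz": [-0.008, 0, -0.05], "yaw": 0}, {"xyz": [-0.008, 0, -0.15], "yaw": 0}, {"xyz": [-0.008, 0, -0.3], "yaw": 0}, {"xyz": [-0.008, 0, -0.42], "yaw": 0}, {"xyz": [-0.008, 0, -0.42], "yaw": 0}], "claw": 70}}

```text
clock: 21.4
tool_pos: [0.5545, -0.1824, 0.2584]
tcp_rot: [0.746, 0.666, 0.002, 0.004]
ft_force: [-0.2, 0.0, -0.3]
width: 0.0703
grasp_force: 0.0
```

Run:
```python
from h import *
save(gapview(),'w13')
plan([.529,.2195,.25],90.5)
```

```text
packer 872 Y [-20.3 -10.5  -0.6] X [-19.6  19.6] Z 0.0961 0.1
tongue 878 Y [-0.8 12.3 24.8] X [-14.9  14.8] Z 0.0919 0.3
shoulder 906 Y [ 0.7 12.9 24.9] X [-47.5  47.5] Z 0.076 0.2
mould 8238 Y [-142.7  -89.   -42.8] X [-49.  49.] Z 0.076 90.0
t 21.45 pos [ 0.5528 -0.1823  0.2559] xang 83.49 tilt 0.21 | xyz [0.9912, -0.173, 0.0133] yaw -0.0779
```

>>> {"op": "servo_tool", "data": {"commands": [{"xyz": [0.12, -0.02, 0], "yaw": 0}, {"xyz": [0.26, -0.04, 0], "yaw": 0}, {"xyz": [0.4, -0.07, 0], "yaw": -0.02}, {"xyz": [0.54, -0.1, 0], "yaw": -0.05}, {"xyz": [0.68, -0.12, 0], "yaw": -0.078}, {"xyz": [0.82, -0.15, 0], "yaw": -0.078}, {"xyz": [0.92, -0.16, 0.05], "yaw": -0.078}, {"xyz": [0.99, -0.173, 0.1], "yaw": -0.078}, {"xyz": [0.99, -0.173, 0.15], "yaw": -0.078}, {"xyz": [0.99, -0.173, 0.15], "yaw": -0.078}]}}

```text
clock: 22.7
tool_pos: [0.5258, 0.2183, 0.1914]
tcp_rot: [0.704, 0.711, -0.003, -0.001]
ft_force: [0.2, -0.2, 0.4]
width: 0.0701
grasp_force: 0.0
```

Run:
```python
from h import *
plan([.529,.2195,.0995],90.5)
```

```text
t 22.7 pos [0.5258 0.2183 0.1914] xang 90.57 tilt 0.37 | xyz [0.0035, 0.0093, 0.2296] yaw 0.0008
```

>>> {"op": "servo_tool", "data": {"commands": [{"xyz": [0.002, 0.003, 0.08], "yaw": 0}, {"xyz": [0.002, 0.003, 0.16], "yaw": 0}, {"xyz": [0.002, 0.003, 0.21], "yaw": 0}, {"xyz": [0.002, 0.003, 0.23], "yaw": 0}, {"xyz": [0.002, 0.003, 0.23], "yaw": 0}, {"xyz": [0.002, 0.003, 0.23], "yaw": 0}]}}

```text
clock: 23.45
tool_pos: [0.5299, 0.2202, 0.1033]
tcp_rot: [0.704, 0.71, 0.001, 0.0]
ft_force: [-1.0, 0.2, -0.6]
width: 0.0697
grasp_force: 0.0
```

>>> {"op": "servo_tool", "data": {"commands": [{"xyz": [0, 0, 0], "yaw": 0}, {"xyz": [0, 0, 0], "yaw": 0}, {"xyz": [0, 0, 0], "yaw": 0}, {"xyz": [0, 0, 0], "yaw": 0}, {"xyz": [0, 0, 0], "yaw": 0}], "claw": 40, "squeeze": 30}}

```text
clock: 24.08
tool_pos: [0.5294, 0.2201, 0.1026]
tcp_rot: [0.704, 0.71, 0.0, 0.0]
ft_force: [-0.6, -0.0, 3.3]
width: 0.0475
grasp_force: 30.0
```

>>> {"op": "servo_tool", "data": {"commands": [{"xyz": [0, 0, -0.04], "yaw": 0}, {"xyz": [0, 0, -0.12], "yaw": 0}, {"xyz": [0, 0, -0.22], "yaw": 0}, {"xyz": [-0.03, 0, -0.32], "yaw": 0}, {"xyz": [-0.1, 0.01, -0.4], "yaw": 0.02}, {"xyz": [-0.2, 0.02, -0.42], "yaw": 0.04}, {"xyz": [-0.31, 0.03, -0.42], "yaw": 0.06}, {"xyz": [-0.43, 0.03, -0.42], "yaw": 0.08}, {"xyz": [-0.55, 0.04, -0.42], "yaw": 0.08}, {"xyz": [-0.67, 0.04, -0.42], "yaw": 0.08}, {"xyz": [-0.78, 0.05, -0.42], "yaw": 0.08}, {"xyz": [-0.87, 0.05, -0.42], "yaw": 0.08}]}}

```text
clock: 25.58
tool_pos: [0.552, -0.1297, 0.271]
tcp_rot: [0.748, 0.664, 0.0, 0.0]
ft_force: [0.5, -0.2, 0.2]
width: 0.0475
grasp_force: 30.0
```

>>> {"op": "servo_tool", "data": {"commands": [{"xyz": [-0.06, 0, 0], "yaw": 0}, {"xyz": [-0.1, 0, 0], "yaw": 0}, {"xyz": [-0.12, 0, 0], "yaw": 0}, {"xyz": [-0.12, 0, 0], "yaw": 0}, {"xyz": [-0.12, 0, 0], "yaw": 0}]}}

```text
clock: 26.2
tool_pos: [0.547, -0.1742, 0.2704]
tcp_rot: [0.747, 0.665, 0.0, -0.0]
ft_force: [0.8, -0.1, 1.0]
width: 0.0476
grasp_force: 30.0
```

Run:
```python
from h import *
save(held(),'w14')
t=fr(0,-.028);plan([*t,.12],83.25)
```

```text
t 26.2 [ 0.547  -0.1742  0.2704] w 0.0476 30.0 F [ 0.8 -0.1  1. ]
-10 105 [-19.3 -18.2 -17.6]; -5 822 [-19.6 -18.5 -17.6]; 0 4224 [-19.    6.   68.4]; 
t 26.25 pos [ 0.547  -0.1742  0.2704] xang 83.42 tilt 0.04 | xyz [-0.0698, 0.0131, 0.376] yaw 0.0019
```

>>> {"op": "servo_tool", "data": {"commands": [{"xyz": [-0.04, 0.007, 0], "yaw": 0}, {"xyz": [-0.075, 0.013, 0.02], "yaw": 0}, {"xyz": [-0.075, 0.013, 0.08], "yaw": 0}, {"xyz": [-0.075, 0.013, 0.14], "yaw": 0}, {"xyz": [-0.075, 0.013, 0.2], "yaw": 0}, {"xyz": [-0.075, 0.013, 0.26], "yaw": 0}, {"xyz": [-0.075, 0.013, 0.32], "yaw": 0}, {"xyz": [-0.075, 0.013, 0.37], "yaw": 0}, {"xyz": [-0.075, 0.013, 0.395], "yaw": 0}, {"xyz": [-0.075, 0.013, 0.4], "yaw": 0}, {"xyz": [-0.075, 0.013, 0.4], "yaw": 0}]}}

```text
clock: 27.62
tool_pos: [0.5488, -0.2062, 0.1107]
tcp_rot: [0.747, 0.665, 0.0, 0.0]
ft_force: [0.1, 0.7, -0.2]
width: 0.0472
grasp_force: 30.0
```

Run:
```python
from h import *
save(held(),'w15'); gapview()
```

```text
t 27.625 [ 0.5488 -0.2062  0.1107] w 0.0472 30.0 F [ 0.1  0.7 -0.2]
-110 373 [33.7 34.7 35.6]; -105 361 [33.7 34.6 35.8]; -100 389 [33.8 34.6 35.7]; -95 366 [33.6 34.6 35.5]; -90 380 [33.4 34.3 35.3]; -85 239 [33.1 34.2 35.3]; -55 253 [33.7 34.7 35.6]; -50 426 [33.5 34.6 35.6]; -45 448 [33.6 34.6 35.6]; -40 446 [33.6 34.7 35.6]; -35 464 [33.6 34.6 35.6]; -30 18 [33.3 34.  34.3]; -10 99 [-19.2 -18.2 -17.6]; -5 830 [-19.5 -18.6 -17.7]; 0 3212 [-19.1  -3.9  31.6]; 10 512 [13.5 14.6 15.7]; 15 651 [13.5 14.6 15.6]; 20 655 [13.6 14.6 15.7]; 25 663 [13.5 14.6 15.6]; 30 723 [14.2 18.3 21.2]; 35 613 [17.5 18.6 19.8]; 40 640 [17.5 18.6 19.9]; 45 633 [17.5 18.6 19.9]; 50 621 [17.6 18.6 19.9]; 55 527 [17.8 25.3 73.7]; 
packer 3066 Y [-27.6 -12.2  -0.9] X [-19.6  19.6] Z 0.0962 89.9
tongue 2665 Y [-1.1 12.1 24.4] X [-14.7  14.7] Z 0.0921 0.1
shoulder 2650 Y [ 0.  12.5 24.6] X [-47.6  47.6] Z 0.0761 0.1
shim 2812 Y [-37.3 -29.7 -26.9] X [-21.6  21.6] Z 0.1291 89.6
mould 10011 Y [-148.1 -121.6  -62.2] X [-48.6  48.6] Z 0.0761 0.0
```

>>> {"op": "servo_tool", "data": {"commands": [{"xyz": [0, 0, 0.006], "yaw": 0}, {"xyz": [0.005, 0, 0.012], "yaw": 0}, {"xyz": [0.012, 0, 0.013], "yaw": 0}, {"xyz": [0.018, 0, 0.013], "yaw": 0}, {"xyz": [0.021, 0, 0.013], "yaw": 0}, {"xyz": [0.021, 0, 0.013], "yaw": 0}]}}

```text
clock: 28.48
tool_pos: [0.5491, -0.199, 0.1051]
tcp_rot: [0.747, 0.664, -0.001, 0.001]
ft_force: [-0.0, -4.0, -0.8]
width: 0.0475
grasp_force: 30.0
```

Contact with packer (−4 N). Lower a hair, relieve, release.

>>> {"op": "servo_tool", "data": {"commands": [{"xyz": [-0.004, 0, 0.003], "yaw": 0}, {"xyz": [-0.004, 0, 0.005], "yaw": 0}, {"xyz": [-0.004, 0, 0.005], "yaw": 0}]}}

```text
clock: 28.85
tool_pos: [0.5492, -0.1992, 0.1045]
tcp_rot: [0.747, 0.665, -0.0, 0.0]
ft_force: [-3.7, -2.8, 11.3]
width: 0.048
grasp_force: 30.0
```

>>> {"op": "servo_tool", "data": {"commands": [{"xyz": [0, 0, 0], "yaw": 0}, {"xyz": [0, 0, 0], "yaw": 0}, {"xyz": [0, 0, 0], "yaw": 0}, {"xyz": [0, 0, 0], "yaw": 0}, {"xyz": [0, 0, -0.03], "yaw": 0}, {"xyz": [0, 0, -0.1], "yaw": 0}, {"xyz": [0, 0, -0.2], "yaw": 0}, {"xyz": [0, 0, -0.33], "yaw": 0}, {"xyz": [0, 0, -0.37], "yaw": 0}, {"xyz": [0, 0, -0.37], "yaw": 0}], "claw": 70}}

```text
clock: 30.1
tool_pos: [0.5497, -0.1993, 0.2523]
tcp_rot: [0.747, 0.665, 0.001, 0.001]
ft_force: [-1.1, 0.2, -0.7]
width: 0.0699
grasp_force: 0.0
```

Run:
```python
from h import *
save(gapview(),'w16')
plan([.5295,.146,.25],90.5)
```

```text
packer 980 Y [-20.8 -11.1  -0.9] X [-19.8  19.8] Z 0.0961 0.2
tongue 896 Y [-0.7 11.6 24.4] X [-14.4  14.4] Z 0.0921 90.0
shoulder 959 Y [ 0.4 13.  24.5] X [-47.7  47.7] Z 0.0761 0.0
shim 678 Y [-30.7 -25.1 -20.4] X [-21.3  21.3] Z 0.123 0.1
mould 9806 Y [-156.2  -95.2  -42.9] X [-49.   49.1] Z 0.076 0.0
t 30.15 pos [ 0.5487 -0.1991  0.2507] xang 83.31 tilt 0.04 | xyz [0.8514, -0.1482, 0.0018] yaw -0.0799
```

>>> {"op": "servo_tool", "data": {"commands": [{"xyz": [0.12, -0.02, 0], "yaw": 0}, {"xyz": [0.26, -0.04, 0], "yaw": -0.02}, {"xyz": [0.4, -0.07, 0], "yaw": -0.05}, {"xyz": [0.54, -0.1, 0], "yaw": -0.08}, {"xyz": [0.67, -0.12, 0], "yaw": -0.08}, {"xyz": [0.78, -0.14, 0], "yaw": -0.08}, {"xyz": [0.852, -0.148, 0.03], "yaw": -0.08}, {"xyz": [0.852, -0.148, 0.1], "yaw": -0.08}, {"xyz": [0.852, -0.148, 0.1], "yaw": -0.08}]}}

```text
clock: 31.28
tool_pos: [0.5273, 0.1454, 0.2077]
tcp_rot: [0.704, 0.711, -0.003, -0.002]
ft_force: [-0.4, -0.4, 0.3]
width: 0.07
grasp_force: 0.0
```

Run:
```python
from h import *
plan([.5295,.146,.093],90.5)
```

```text
t 31.27 pos [0.5273 0.1454 0.2077] xang 90.57 tilt 0.45 | xyz [0.0022, 0.0076, 0.2868] yaw 0.0008
```

>>> {"op": "servo_tool", "data": {"commands": [{"xyz": [0.002, 0.003, 0.08], "yaw": 0}, {"xyz": [0.002, 0.003, 0.17], "yaw": 0}, {"xyz": [0.002, 0.003, 0.25], "yaw": 0}, {"xyz": [0.002, 0.003, 0.285], "yaw": 0}, {"xyz": [0.002, 0.003, 0.29], "yaw": 0}, {"xyz": [0.002, 0.003, 0.29], "yaw": 0}]}}

```text
clock: 32.02
tool_pos: [0.532, 0.1472, 0.096]
tcp_rot: [0.704, 0.71, 0.001, 0.0]
ft_force: [0.2, -0.3, 0.3]
width: 0.0701
grasp_force: 0.0
```

>>> {"op": "servo_tool", "data": {"commands": [{"xyz": [0, 0, 0], "yaw": 0}, {"xyz": [0, 0, 0], "yaw": 0}, {"xyz": [0, 0, 0], "yaw": 0}, {"xyz": [0, 0, 0], "yaw": 0}, {"xyz": [0, 0, 0], "yaw": 0}, {"xyz": [0, 0, 0], "yaw": 0}], "claw": 30, "squeeze": 50}}

```text
clock: 32.78
tool_pos: [0.5314, 0.147, 0.0953]
tcp_rot: [0.704, 0.71, 0.0, 0.0]
ft_force: [-0.5, -1.0, 2.8]
width: 0.0396
grasp_force: 49.8
```

>>> {"op": "servo_tool", "data": {"commands": [{"xyz": [0, 0, -0.04], "yaw": 0}, {"xyz": [0, 0, -0.12], "yaw": 0}, {"xyz": [0, 0, -0.22], "yaw": 0}, {"xyz": [-0.02, 0, -0.32], "yaw": 0}, {"xyz": [-0.08, 0.01, -0.42], "yaw": 0.02}, {"xyz": [-0.18, 0.02, -0.46], "yaw": 0.04}, {"xyz": [-0.28, 0.03, -0.46], "yaw": 0.06}, {"xyz": [-0.39, 0.03, -0.46], "yaw": 0.08}, {"xyz": [-0.5, 0.04, -0.46], "yaw": 0.08}, {"xyz": [-0.6, 0.04, -0.46], "yaw": 0.08}, {"xyz": [-0.69, 0.05, -0.46], "yaw": 0.08}, {"xyz": [-0.76, 0.05, -0.46], "yaw": 0.08}]}}

```text
clock: 34.28
tool_pos: [0.5538, -0.1585, 0.2798]
tcp_rot: [0.748, 0.664, 0.0, 0.0]
ft_force: [1.0, -0.0, -0.7]
width: 0.0399
grasp_force: 49.8
```

>>> {"op": "servo_tool", "data": {"commands": [{"xyz": [-0.04, 0, 0], "yaw": 0}, {"xyz": [-0.06, 0, 0], "yaw": 0}, {"xyz": [-0.06, 0, 0], "yaw": 0}, {"xyz": [-0.06, 0, 0], "yaw": 0}]}}

```text
clock: 34.78
tool_pos: [0.5514, -0.1791, 0.2793]
tcp_rot: [0.747, 0.665, 0.0, -0.0]
ft_force: [1.0, -0.2, -0.4]
width: 0.0396
grasp_force: 49.8
```

Run:
```python
from h import *
save(held(),'w17')
for r in spotter.spot_point('wedge','wrist')[:2]+spotter.spot_point('wedge_head','wrist')[:2]:
    v=np.array(r['centre']);print(round(r['conf'],2),v.round(4))
t=fr(0,-.050);plan([*t,.18],83.25)
```

```text
t 34.775 [ 0.5514 -0.1791  0.2793] w 0.0396 49.8 F [ 1.  -0.2 -0.4]
-15 827 [-34.4 -33.5 -32.5]; -10 995 [-35.7 -33.7 -32.6]; -5 1130 [-47.5 -33.8 -32.9]; 0 1193 [-57.  -34.  -32.9]; 5 1235 [-61.5 -34.  -33.1]; 10 4763 [-34.2  -7.2  57.1]; 15 183 [61.7 73.9 78.9]; 
0.97 [ 0.5509 -0.1647  0.1925]
0.63 [ 0.5532 -0.1745  0.3129]
t 34.92 pos [ 0.5514 -0.1796  0.2792] xang 83.4 tilt 0.02 | xyz [-0.1124, 0.0006, 0.2479] yaw 0.0017
```

>>> {"op": "servo_tool", "data": {"commands": [{"xyz": [-0.06, 0, 0], "yaw": 0}, {"xyz": [-0.112, 0, 0.02], "yaw": 0}, {"xyz": [-0.112, 0, 0.07], "yaw": 0}, {"xyz": [-0.112, 0, 0.12], "yaw": 0}, {"xyz": [-0.112, 0, 0.17], "yaw": 0}, {"xyz": [-0.112, 0, 0.21], "yaw": 0}, {"xyz": [-0.112, 0, 0.25], "yaw": 0}, {"xyz": [-0.112, 0, 0.28], "yaw": 0}, {"xyz": [-0.112, 0, 0.295], "yaw": 0}, {"xyz": [-0.112, 0, 0.295], "yaw": 0}]}}

```text
clock: 36.17
tool_pos: [0.5459, -0.2251, 0.1609]
tcp_rot: [0.747, 0.665, -0.0, -0.0]
ft_force: [0.2, -0.2, -1.2]
width: 0.0399
grasp_force: 49.8
```

Run:
```python
from h import *
s=env.observe();M=R.from_quat(s['tcp_rot']).as_matrix()
p,d,W,T,f,m=cloud('wrist');save(p,'w18');L=(W-s['tool_pos'])@M
print(s['tool_pos'].round(4),s['ft_force'].round(1),'TCP Y',((s['tool_pos'][:2]-C)@ey*1000).round(1),'X',((s['tool_pos'][:2]-C)@ex*1000).round(1))
k=(abs(L[...,1])<.018)&(L[...,0]>.005)&(L[...,0]<.022)&(L[...,2]>-.03)&(L[...,2]<.02)
if k.sum()>50: print('face x=a*z+b',k.sum(),np.polyfit(L[...,2][k],L[...,0][k],1).round(4))
Z=W[...,2];Y=(W[...,:2]-C)@ey;X=(W[...,:2]-C)@ex
for n,k in dict(shim=(abs(X)<.022)&(Z>.118)&(Z<.128)&(Y>-.05)&(Y<0),packer=(abs(X)<.022)&(Z>.0945)&(Z<.1)&(Y>-.05)&(Y<.01),mould=(abs(X)<.05)&(abs(X)>.03)&(Z>.072)&(Z<.081)&(Y<-.03)&(Y>-.15)).items(): print(n,k.sum(),(np.percentile(Y[k],[1,50,99])*1000).round(1) if k.sum() else '')
```

```text
[ 0.5459 -0.2251  0.1609] [ 0.2 -0.2 -1.2] TCP Y -50.9 X -0.4
face x=a*z+b 2355 [0.0198 0.0136]
shim 1549 [-36.8 -26.4 -20.7]
packer 2013 [-20.9 -11.1  -1.1]
mould 1951 [-129.4  -56.1  -42.8]
```

View pics/w18.png

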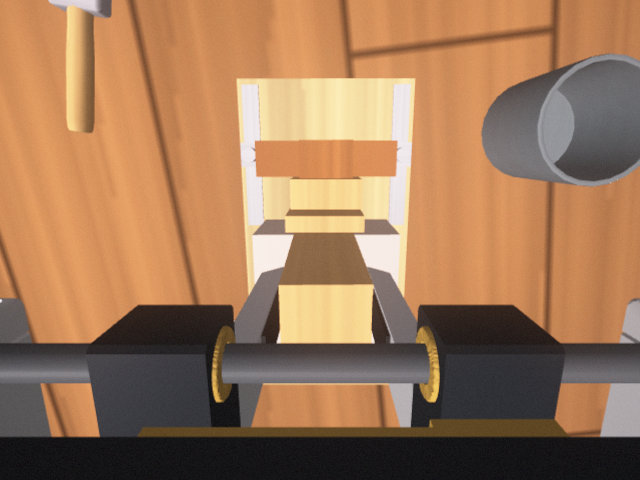

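>>> {"op": "servo_tool", "data": {"commands": [{"xyz": [0.004, 0, 0.01], "yaw": 0}, {"xyz": [0.008, 0, 0.02], "yaw": 0}, {"xyz": [0.012, 0, 0.03], "yaw": 0}, {"xyz": [0.012, 0, 0.037], "yaw": 0}, {"xyz": [0.012, 0, 0.037], "yaw": 0}]}}

```text
clock: 36.85
tool_pos: [0.5463, -0.2203, 0.146]
tcp_rot: [0.747, 0.665, -0.0, -0.0]
ft_force: [0.5, -0.2, -1.4]
width: 0.0398
grasp_force: 49.8
```

>>> {"op": "servo_tool", "data": {"commands": [{"xyz": [0.001, 0, 0.01], "yaw": 0}, {"xyz": [0.001, 0, 0.02], "yaw": 0}, {"xyz": [0.001, 0, 0.03], "yaw": 0}, {"xyz": [0.001, 0, 0.035], "yaw": 0}, {"xyz": [0.001, 0, 0.035], "yaw": 0}]}}

```text
clock: 37.48
tool_pos: [0.547, -0.2198, 0.1322]
tcp_rot: [0.747, 0.665, 0.0, 0.0]
ft_force: [1.6, 0.7, 0.7]
width: 0.0396
grasp_force: 49.8
```

>>> {"op": "servo_tool", "data": {"commands": [{"xyz": [0, 0, 0.008], "yaw": 0}, {"xyz": [0, 0, 0.013], "yaw": 0}, {"xyz": [0, 0, 0.016], "yaw": 0}, {"xyz": [0, 0, 0.016], "yaw": 0}]}}

```text
clock: 37.98
tool_pos: [0.5469, -0.2196, 0.1265]
tcp_rot: [0.747, 0.665, 0.0, 0.0]
ft_force: [-0.0, 0.7, 7.0]
width: 0.04
grasp_force: 49.8
```

```bash
cat > st.py <<'E'
from h import *
s=env.observe();M=R.from_quat(s['tcp_rot']).as_matrix()
p,d,W,T,f,m=cloud('wrist');L=(W-s['tool_pos'])@M
print(s['clock'],s['tool_pos'].round(4),s['ft_force'].round(1),s['torque'].round(2),'TCP Y',((s['tool_pos'][:2]-C)@ey*1000).round(1))
k=(abs(L[...,1])<.018)&(L[...,0]>.005)&(L[...,0]<.022)&(L[...,2]>-.03)&(L[...,2]<-.012)
if k.sum()>50: print('face x=a*z+b',k.sum(),np.polyfit(L[...,2][k],L[...,0][k],1).round(4))
k=(abs(L[...,1])<.018)&(abs(L[...,0])<.012)&(L[...,2]<-.025)&(L[...,2]>-.045);print('top z',np.median(L[...,2][k]).round(4))
Z=W[...,2];Y=(W[...,:2]-C)@ey;X=(W[...,:2]-C)@ex
for n,k in dict(shim=(abs(X)<.022)&(Z>.118)&(Z<.128)&(Y>-.05)&(Y<0),packer=(abs(X)<.022)&(Z>.0945)&(Z<.1)&(Y>-.05)&(Y<.01),mould=(abs(X)<.05)&(abs(X)>.03)&(Z>.072)&(Z<.081)&(Y<-.03)&(Y>-.15)).items(): print(n,k.sum(),(np.percentile(Y[k],[1,50,99])*1000).round(1) if k.sum() else '')
E
python3 st.py
```

```text
37.975 [ 0.5469 -0.2196  0.1265] [-0.   0.7  7. ] [0.04 0.04 0.04] TCP Y -45.3
face x=a*z+b 1058 [0.0195 0.0136]
top z -0.0338
shim 2181 [-32.  -26.1 -20.2]
packer 2708 [-20.5 -10.5  -0.5]
mould 1543 [-149.8  -59.9  -47.8]
```

>>> {"op": "servo_tool", "data": {"commands": [{"xyz": [0, 0, 0.005], "yaw": 0}, {"xyz": [0, 0, 0.01], "yaw": 0}, {"xyz": [0, 0, 0.012], "yaw": 0}, {"xyz": [0, 0, 0.012], "yaw": 0}, {"xyz": [0, 0, 0.012], "yaw": 0}]}}

```text
clock: 38.65
tool_pos: [0.5476, -0.219, 0.1245]
tcp_rot: [0.747, 0.665, 0.001, 0.001]
ft_force: [-5.5, 4.2, 27.1]
width: 0.0397
grasp_force: 49.9
```

```bash
python3 st.py
```

```text
38.65 [ 0.5476 -0.219   0.1245] [-5.5  4.2 27.1] [0.59 1.35 0.19] TCP Y -44.7
face x=a*z+b 1047 [0.012  0.0135]
top z -0.0339
shim 2133 [-31.5 -25.9 -20.2]
packer 2742 [-20.5 -10.5  -0.4]
mould 1555 [-149.5  -99.4  -47.9]
```

>>> {"op": "servo_tool", "data": {"commands": [{"xyz": [0, 0, 0], "yaw": 0}, {"xyz": [0, 0, 0], "yaw": 0}, {"xyz": [0, 0, 0], "yaw": 0}, {"xyz": [0, 0, 0], "yaw": 0}]}}

```text
clock: 39.2
tool_pos: [0.5476, -0.219, 0.1245]
tcp_rot: [0.747, 0.665, 0.001, 0.001]
ft_force: [-5.0, 3.0, 26.8]
width: 0.0394
grasp_force: 49.9
```

```bash
python3 -c "
from bench import env
s=env.observe();print(s['tool_pos'],s['ft_force'],s['qd'].round(4),s['width'],s['grasp_force'])
print(env.job_done())"
```

```text
[ 0.54763242 -0.21904132  0.12453417] [-5.01785419  3.00018069 26.76289145] [ 0.0005  0.0012  0.0013  0.0009  0.001   0.0006 -0.0005] 0.03944128431584524 49.94284451007843
the job is handed in; nothing more can be done
None
```

The job is handed in at about 39 s, with the packer and shim flat against the cheek, the wedge held pressed down at about 27 N, and the mould face measured about 5 mm back (seam shut). The packer toppled onto the mould on the first try and had to be picked up and set again, and the hand-in returned no verdict.

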